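Sweep the spent tea lights into the tray

TASK

Clear the egg-decorating table: with the fingertips, sweep the three small spent tea lights across the table, through the open side of the shallow wooden tray and right inside it. Push them only, keeping each one flat and upright and never picking it up, and leave the egg, wax block, candle glass, jar lids and brush where they are.

Things in the scene. Friction and masses are not known exactly. Their poses are not given: they have to be found in the camera images.
- light_a: Spent tea light, one of three alike: an upright disc-shaped aluminium cup full of pale wax with a black wick, 38 mm across, 16 mm high, about 15 g (varies), loose on the table; it slides when pushed. Origin at the centre of its underside, z up.
- light_b: Spent tea light, one of three alike: an upright disc-shaped aluminium cup full of pale wax with a black wick, 38 mm across, 16 mm high, about 15 g (varies), loose on the table; it slides when pushed. Origin at the centre of its underside, z up.
- light_c: Spent tea light, one of three alike: an upright disc-shaped aluminium cup full of pale wax with a black wick, 38 mm across, 16 mm high, about 15 g (varies), loose on the table; it slides when pushed. Origin at the centre of its underside, z up.
- tray: Shallow wooden tray fixed to the table, 210 mm along its x, 140 mm along its y; origin at the centre of its underside, z up. Its -y side (y = -70 mm) is open; the other sides have walls 6 mm thick, 30 mm high. Floor 3 mm above the table; at the open side a lip slopes from table level at y = -70 up to the floor at y = -50, so things slide in. The back wall's inner face is at y = +64.
- egg: White egg upright in a round wooden stand 48 mm across, 57 mm high in all, loose; a bystander. Origin at the centre of its underside.
- wax: Yellow beeswax block, 45 x 34 mm, 28 mm high, loose; a bystander. Origin at the centre of its underside.
- holder: Amber glass with a candle, round, 54 mm across, 45 mm high (wick to 52 mm), loose; a bystander. Origin at the centre of its underside.
- lid: Brass-rimmed jar lid lying flat, 72 mm across, 11 mm high, loose; a bystander. Origin at the centre of its underside.
- lid2: Steel jar lid lying flat, 72 mm across, 11 mm high, loose; a bystander. Origin at the centre of its underside.
- brush: Paint brush lying flat, 170 mm long along its x, loose; a bystander. Origin at the middle of its length, on the table.

How it is judged:
At the end, for the whole second after the job is handed in: All three tea lights stand at rest and upright (within 17 degrees) inside the tray: each wholly within its outline (centre at least 20 mm in from the open edge, between the side walls) and on its floor. Every bystander is within 20 mm of where it started (y of light_a in the frame of tray between -0.05 and 0.06 m and x of light_a in the frame of tray between -0.09 and 0.09 m and height (world z) of each of light_a, light_b, light_c below 0.012 m and angle between each of light_a, light_b, light_c's own z axis and vertical below 0.3 rad and linear speed of each of light_a, light_b, light_c below 0.02 m/s and y of light_b in the frame of tray between -0.05 and 0.06 m and x of light_b in the frame of tray between -0.09 and 0.09 m and y of light_c in the frame of tray between -0.05 and 0.06 m and x of light_c in the frame of tray between -0.09 and 0.09 m and distance of each of egg, wax, holder, lid, lid2, brush from where it was at the start of the episode below 0.02 m); the robot touches nothing.
It fails at once if a tea light is lifted off the surface or carried (its underside more than 12 mm above the table) (height (world z) of any of light_a, light_b, light_c above 0.012 m).
It fails at once if a tea light is tipped over (angle between any of light_a, light_b, light_c's own z axis and vertical above 0.8 rad).
It fails at once if a bystander is pushed more than 20 mm from its place (distance of any of egg, wax, holder, lid, lid2, brush from where it was at the start of the episode above 0.02 m).
It also fails if it takes over 72 s, if anything falls off the work surface, if the arm or the gripper's body presses on something with over 40 N, if the wrist force passes 120 N, or if a joint passes its speed limit or range.

ROBOT

A 7-joint arm with a two-finger parallel gripper is mounted at the origin on the work surface. World frame = base frame: x ahead of the robot, y to its left, z up, the work surface at z = 0. Lengths are in m, angles in rad, forces in N, time in s.
With the tool pointing down it reaches from about 0.4 to 0.85 m from the base axis. Payload 4.5 kg.
Tool frame: the origin (TCP) lies between the finger pads; the fingertips stand 17 mm ahead of it and the grasp point (between the pads) lies 2 mm behind it (env.nose_length is the distance from the TCP to the fingertips, in m); z points along the fingers, y is the line along which they close (so a half turn about z gives the same grasp; the last joint's range is limited). The gripper opens to 88 mm and grips with 3 to 60 N. Pads are 18 mm wide; open, the fingers measure 123 mm over their backs; the gripper's body (75 mm by 187 mm) begins 45 mm behind the grasp point.
Start: joints at [-1.137, 0.689, -0.195, 1.565, 0.157, 0.902, -0.215], TCP at [0.243, 0.576, 0.256] pointing down, gripper open.
Joint ranges: [-3.01, 3.01], [-0.46, 2.08], [-1.47, 1.51], [0.13, 2.56], [-1, 4.14], [0.04, 2.09], [-2.66, 2.66]. Speed limits (rad/s): [2.57, 2.57, 3.14, 3.14, 3.14, 3.14, 3.14].

INTERFACE

Orientations are given as a rotation vector (axis times angle).
In Python, from bench import env, vision, close_job gives the robot as it stands.
- The arm moves only by the shell command python3 -m inch 'ROWS' [OPENING] [FORCE]. ROWS is JSON, a list of rows, each a list of 2 entries, a list of its own where there are three numbers: the shift along the tool's x, y, z in m, then the turn about the tool's z in degrees. In form: [[[dx, dy, dz], spin], ...]. A call has 1 to 20 rows; each row is the pose to reach, as a shift and turn from the pose commanded when the call began, along the tool's axes at that moment; what a row does not reach only later rows make up. A row lasts 1/8 s, in which the tool goes at most 62.5 mm and 10.7 degrees, less where a joint would pass 70% of its speed; a pose out of reach is approached as far as the arm can. A call with a gripper value outside its range is refused whole. OPENING is the closure, from 0 (fully open) to 1 (shut), set as the call begins (- or left out, the last holds). The fingers move at their own pace and stop on an object; FORCE is the grip in N (left out, the last holds). Time passes only in rows, so rows that repeat a pose let the fingers close. It gives the time, the measured TCP pose, the force, the opening and the grip force at its end, in the units of the state.
- env.observe(): the state, without advancing time (a new reading comes with each control period).
- vision.camera(name): name is "side" or "top" or "wrist"; returns the picture (480x640x3 uint8, red, green, blue); there is no depth.
- vision.calibration(name): a dict with "fx", "fy", "cx", "cy" (pixels), "eye" and "orientation" of the camera in the world. Camera axes: x right, y down, z forward; pixel columns grow to the right and rows downward; lengths in m; the calibration is good to about 2 mm. A picture is of the moment at which its call begins: read the wrist's pose just before it. calibration takes no time and is no camera call; for the wrist camera it gives the pose at the moment of the call.
- close_job(): hands the job in; it is judged then, once.
The state is a dict: "time_s": time; "qpos": joint angles; "qd": joint speeds; "joint_torque": joint torques, N m; "tool_pos": TCP position; "tcp_rot": TCP orientation; "contact_force": force on the tool from outside, world axes, zero at the start; "ft_torque": the same for the moment, N m; "width": opening from 0.0 (shut) to 1.0 (fully open); "grasp_force": force on a finger pad.
Only numpy, scipy, OpenCV 4.12 (cv2) and the standard library are available. Lean on these libraries where they do the work, as an engineer would, in place of code of your own. Each camera call takes 0.05 s, during which the arm holds its last target. There are 200 camera calls.

## Working session

There is one attempt and no reset: what is moved stays moved. The work goes in short steps, Python scripts to look and compute and a shell command to move; the robot and the scene stay as the last step left them, time stands still between calls to the robot, and variables do not carry over. Pictures are saved under pics/ and viewed, at most 10 in all, crops included, and the job is handed in when it is done.

```bash
mkdir -p pics; ls; python3 - <<'E'
from bench import env, vision
import cv2
s=env.observe();print(s)
for n in("top","side"):
    c=vision.calibration(n);print(n,c)
    cv2.imwrite(f"pics/{n}0.png",vision.camera(n)[:,:,::-1])
E
```

```text
pics
{'time_s': 0.0, 'qpos': array([-1.13719452,  0.68995584, -0.19450415,  1.56632852,  0.15729846,
        0.90249814, -0.21509363]), 'qd': array([ 0.00044589, -0.00202356,  0.00207922,  0.00056666,  0.00033706,
       -0.00154799,  0.00011522]), 'joint_torque': array([ 7.20113912e-04, -5.27564800e+01, -1.26696814e+00, -1.53435785e+01,
       -5.27037133e-02,  6.48902016e-03,  1.68454603e-04]), 'tool_pos': array([0.24308992, 0.5751452 , 0.25493145]), 'tcp_rot': array([-6.23665235e-01, -3.07883909e+00,  2.80465456e-03]), 'contact_force': array([0.15607167, 1.00978478, 0.45016374]), 'ft_torque': array([-0.00145791,  0.01128055, -0.01158584]), 'grasp_force': 0.0, 'width': 0.9972563936259531}
top {'fx': 472.2048782272623, 'fy': 472.2048782272623, 'cx': 330.19336962484584, 'cy': 244.72044745782222, 'eye': array([0.46745379, 0.04621149, 1.18932962]), 'orientation': array([-2.16906259,  2.20441161, -0.11359126])}
side {'fx': 559.3426877853639, 'fy': 559.3426877853639, 'cx': 311.65987184703994, 'cy': 243.06989235873507, 'eye': array([ 0.48007609, -1.00861701,  0.67725555]), 'orientation': array([-2.11661897,  0.09093157, -0.07183375])}
```

View pics/top0.png

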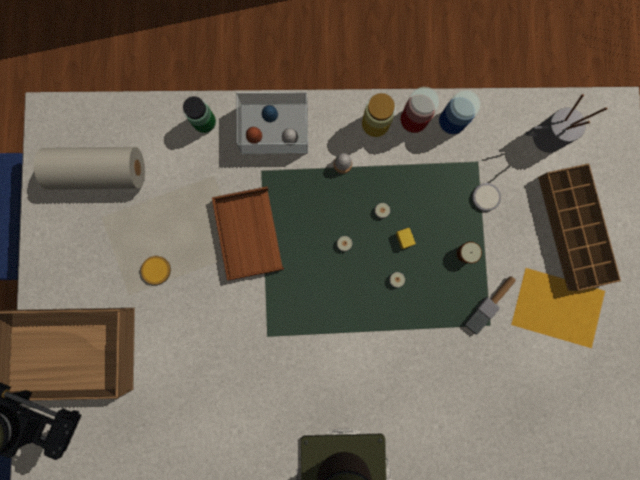

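View pics/side0.png

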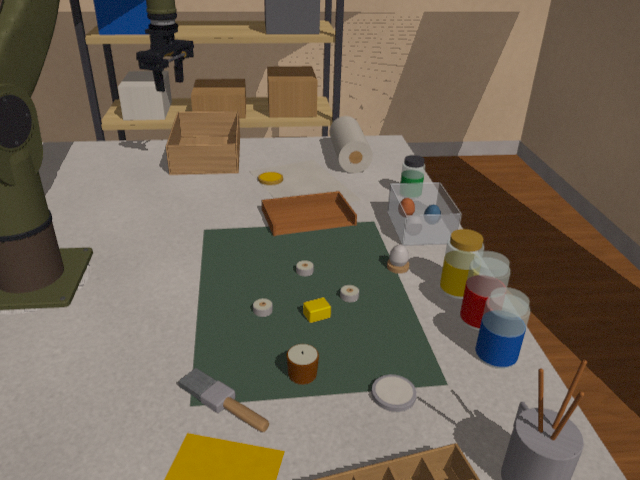

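Top view: the tea lights are near pixels (382,211), (344,244) and (397,280), with the wax between them at (405,238). The tray is at about (247,235), open to the right. The egg is at (343,163), the holder at (469,253), the brass lid at (155,270), the steel lid at (486,197) and the brush at (490,305).

```bash
cat > h.py <<'E'
import numpy as np, cv2
from scipy.spatial.transform import Rotation as R
from bench import env, vision
def ray(c,p,z):
    d=R.from_rotvec(c["orientation"]).apply([(p[0]-c["cx"])/c["fx"],(p[1]-c["cy"])/c["fy"],1.])
    return (c["eye"]+d*(z-c["eye"][2])/d[2])[:2]
def blobs(mask,lo,hi):
    n,l,st,ce=cv2.connectedComponentsWithStats(mask.astype(np.uint8))
    return [(ce[i],st[i],l==i) for i in range(1,n) if lo<st[i,4]<hi]
def pose():
    s=env.observe();r=R.from_rotvec(s["tcp_rot"]).as_matrix()
    return s,r
def lights(name="top"):
    c=vision.calibration(name);im=vision.camera(name).astype(int)
    h=cv2.cvtColor(im.astype(np.uint8),cv2.COLOR_RGB2HSV)
    m=(h[...,2]>125)&(h[...,1]<110)
    return im,h,c,[(ray(c,b[0],.015),b[0],b[1][4]) for b in blobs(m,60,400)]
E
python3 - <<'E'
from h import *
np.set_printoptions(precision=4,suppress=True)
im,h,c,L=lights()
for a in L: print(a)
s=cv2.imread("pics/top0.png")[:,:,::-1]
m=(h[...,0]<12)&(h[...,1]>120)&(h[...,2]>50)
for ce,st,mm in blobs(m,2000,9000):
    ys,xs=np.nonzero(mm);b=cv2.minAreaRect(np.c_[xs,ys].astype(np.float32));print(b,st)
    for p in cv2.boxPoints(b):print(p,ray(c,p,.03),ray(c,p,0))
for n,p,z in(("wax",(405,238),.028),("egg",(343,163),.03),("holder",(469,253),.045),("lid2",(486,197),.01)):print(n,ray(c,p,z))
print(R.from_rotvec(env.observe()["tcp_rot"]).as_matrix())
crop=cv2.imread("pics/top0.png")[150:310,200:500];cv2.imwrite("pics/crop0.png",cv2.resize(crop,None,fx=2.6,fy=2.6,interpolation=cv2.INTER_CUBIC))
E
```

```text
(array([0.9006, 0.2247]), array([248.9787, 115.6489]), np.int32(94))
(array([0.8402, 0.1695]), array([270.8247, 138.5773]), np.int32(97))
(array([ 0.6536, -0.109 ]), array([382.155 , 209.8062]), np.int32(129))
(array([ 0.5712, -0.0116]), array([344.1603, 243.0153]), np.int32(131))
(array([ 0.5438, -0.3291]), array([470.9181, 251.9609]), np.int32(281))
(array([ 0.4787, -0.1416]), array([397.0746, 279.2537]), np.int32(134))
((246.7310791015625, 233.80169677734375), (83.43277740478516, 56.35206604003906), 79.11447143554688) [ 212  191   71   89 3401]
[211.184  198.1569] [0.6863 0.3161] [0.692  0.3231]
[266.5221 187.515 ] [0.7112 0.1794] [0.7175 0.1828]
[282.2782 269.4465] [0.5072 0.142 ] [0.5082 0.1445]
[226.9401 280.0884] [0.4835 0.277 ] [0.4839 0.2829]
wax [ 0.5802 -0.1621]
egg [ 0.7709 -0.0119]
holder [ 0.5394 -0.3147]
lid2 [ 0.6836 -0.3752]
[[-0.9212  0.3891 -0.0004]
 [ 0.3891  0.9212 -0.0013]
 [-0.0001 -0.0014 -1.    ]]
```

View pics/crop0.png

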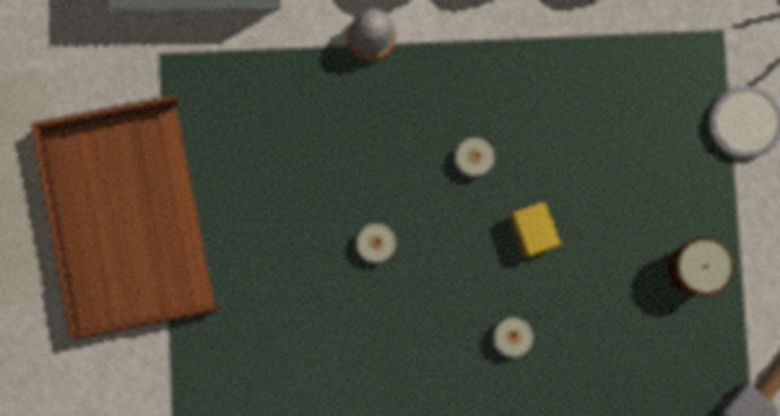

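The crop agrees with the fit: the tray opens to the right (-y, with its yaw about +10°) and the three lights stand clear of the wax. Each light will be pushed with the fingers about 30 mm apart, so that it sits against both fingertips.

```bash
cat >> h.py <<'E'
corn=np.array([[.7112,.1794],[.5072,.142],[.6863,.3161],[.4835,.277]]);C0=corn.mean(0)
ey=(corn[2:]-corn[:2]).mean(0);ey/=np.linalg.norm(ey);ex=np.array([ey[1],-ey[0]])
tr=lambda p:np.array([(p-C0)@ex,(p-C0)@ey])
def to(pts):
    "pts: tray x,y, tip z, tilt (deg cw of push axis from tray +y, seen from above)"
    s,r=pose();print("t",s["time_s"],"F",np.round(s["contact_force"],1),"tray",np.round(tr(s["tool_pos"][:2])*1e3),"tipz",s["tool_pos"][2]-env.nose_length)
    for x,y,z,a in pts:
        w=np.r_[C0+x*ex+y*ey,z+env.nose_length]
        d=r.T@(w-s["tool_pos"]);h=np.arctan2(r[1,0],r[0,0]);g=np.arctan2(ey[1],ey[0])-np.radians(a)
        print((x,y,z,a),np.round(d*1e3,1),round(np.degrees(np.angle(np.exp(1j*(h-g)))),1))
E
python3 - <<'E'
from h import *
print(C0,ex,ey,env.nose_length)
for n,p in dict(A=(.6536,-.109),B=(.5712,-.0116),C=(.4787,-.1416),wax=(.5802,-.1621)).items():print(n,tr(np.array(p)))
to([(-.077,-.272,.12,15),(-.077,-.272,.007,15),(0,.009,.007,15)])
E
```

```text
[0.59705  0.228625] [0.98437603 0.17607904] [-0.17607904  0.98437603] 0.017
A [-0.00378222 -0.34230723]
B [-0.06774471 -0.23192009]
C [-0.18168977 -0.34360166]
wax [-0.08538522 -0.38165339]
t 0.15 F [ 0.9 -0.8  0.5] tray [-287.  404.] tipz 0.23809333780778474
(-0.077, -0.272, 0.12, 15) [-544.7 -451.5  118.8] 72.0
(-0.077, -0.272, 0.007, 15) [-544.7 -451.3  231.8] 72.0
(0, 0.009, 0.007, 15) [-456.  -173.8  231.4] 72.0
```

```bash
python3 -m inch '[[[-38,-32,8],5],[[-76,-64,16],10]]' 2>&1 | tail -3 >/dev/null; python3 -m inch --help 2>&1 | head -5; python3 -c "
from h import *
to([(-.077,-.272,.12,15)])"
```

```text
invalid input: not JSON, or not a number
t 0.4 F [ 0.5  0.3 -0.4] tray [-251.  285.] tipz 0.21834985767952064
(-0.077, -0.272, 0.12, 15) [-507.7 -287.2   98.3] 61.9
```

I typed those rows in mm instead of m. The per-row speed cap limited it to about 125 mm along the intended line, so nothing went wrong. I'll use metres from here.

```bash
python3 -m inch '[[[-0.042,-0.024,0.01],6],[[-0.085,-0.048,0.02],12],[[-0.127,-0.072,0.03],18],[[-0.17,-0.096,0.04],24],[[-0.21,-0.12,0.05],30],[[-0.255,-0.144,0.06],36],[[-0.297,-0.168,0.07],42],[[-0.34,-0.19,0.08],48],[[-0.38,-0.215,0.09],54],[[-0.425,-0.24,0.098],60],[[-0.466,-0.263,0.098],62],[[-0.508,-0.287,0.098],62],[[-0.508,-0.287,0.098],62],[[-0.508,-0.287,0.098],62],[[-0.508,-0.287,0.098],62]]' 0.66; python3 -c "
from h import *
_,_,_,L=lights()
print([np.round(tr(l[0])*1e3) for l in L])
to([(-.077,-.272,.05,15),(-.077,-.272,.007,15),(-.05,-.171,.007,15),(0,.009,.007,15)])"
```

```text
time_s: 2.28
tool_pos: [0.5693, -0.0492, 0.1377]
tcp_rot: [-2.311, -2.126, -0.0]
contact_force: [-0.1, 0.6, -0.1]
width: 0.339
grasp_force: 0.0
[array([ -67., -231.]), array([-150., -540.])]
t 2.325 F [ 0.2 -0.3  0.3] tray [ -76. -269.] tipz 0.12077124681570046
(-0.077, -0.272, 0.05, 15) [-3.4  0.1 70.8] 0.1
(-0.077, -0.272, 0.007, 15) [-3.500e+00  1.000e-01  1.138e+02] 0.1
(-0.05, -0.171, 0.007, 15) [101.1   0.2 113.9] 0.1
(0, 0.009, 0.007, 15) [287.9   2.3 114.1] 0.1
```

```bash
python3 -m inch '[[[-0.003,0,0.03],0],[[-0.003,0,0.06],0],[[-0.003,0,0.09],0],[[-0.003,0,0.105],0],[[-0.003,0,0.113],0],[[-0.003,0,0.113],0],[[-0.003,0,0.113],0]]'; python3 -c "
from h import *
cv2.imwrite('pics/w1.png',vision.camera('wrist')[:,:,::-1])
to([(-.077,-.272,.007,15),(-.05,-.171,.007,15),(0,.009,.007,15)])"
```

```text
time_s: 3.2
tool_pos: [0.5702, -0.0542, 0.0257]
tcp_rot: [2.314, 2.124, 0.002]
contact_force: [0.2, -0.6, 0.3]
width: 0.34
grasp_force: 0.0
t 3.25 F [ 0.   0.3 -0.4] tray [ -76. -274.] tipz 0.00870528416352304
(-0.077, -0.272, 0.007, 15) [ 1.4 -1.2  1.7] -0.0
(-0.05, -0.171, 0.007, 15) [105.9  -1.4   1.7] -0.0
(0, 0.009, 0.007, 15) [2.928e+02 2.000e-01 1.700e+00] -0.0
```

View pics/w1.png

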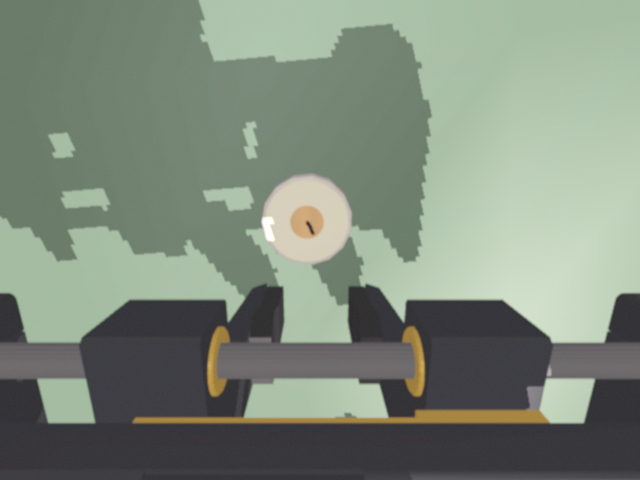

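The light at (307,219) is almost centred between the fingertips (midpoint x≈316), so I push B.

```bash
python3 -m inch '[[[0.008,-0.001,0.001],0],[[0.018,-0.001,0.002],0],[[0.03,-0.001,0.002],0],[[0.044,-0.001,0.002],0],[[0.058,-0.001,0.002],0],[[0.072,-0.001,0.002],0],[[0.086,-0.001,0.002],0],[[0.1,-0.001,0.002],0],[[0.114,-0.001,0.002],0],[[0.128,-0.001,0.002],0],[[0.142,-0.001,0.002],0],[[0.156,-0.001,0.002],0],[[0.17,-0.001,0.002],0]]'; python3 -c "
from h import *
_,_,_,L=lights()
print([np.round(tr(l[0])*1e3) for l in L])
cv2.imwrite('pics/w2.png',cv2.resize(vision.camera('wrist')[:,:,::-1],(400,300)))
to([(0,.009,.007,15)])"
```

```text
time_s: 4.88
tool_pos: [0.5832, 0.1163, 0.0229]
tcp_rot: [-2.314, -2.124, -0.0]
contact_force: [0.2, -0.2, -0.6]
width: 0.341
grasp_force: 0.1
[array([  -3., -343.]), array([-151., -540.]), array([-181., -344.])]
t 4.975 F [-1.2 -0.3  0.6] tray [ -33. -106.] tipz 0.005850861377934457
(0, 0.009, 0.007, 15) [119.8   2.3  -0.9] 0.1
```

View pics/w2.png

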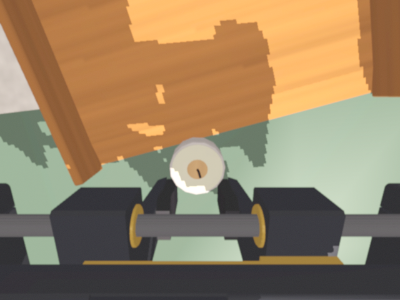

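B is nested between the fingers at (198,166) and just at the lip. I carry on into the tray, then back off and lift.

```bash
python3 -m inch '[[[0.012,0,-0.001],0],[[0.024,0,-0.001],0],[[0.036,0,-0.001],0],[[0.048,0.001,-0.001],0],[[0.06,0.001,-0.001],0],[[0.072,0.001,-0.001],0],[[0.084,0.002,-0.001],0],[[0.096,0.002,-0.001],0],[[0.108,0.002,-0.001],0],[[0.116,0.002,-0.001],0],[[0.12,0.002,-0.001],0],[[0.1,0.002,-0.002],0],[[0.08,0.002,-0.003],0],[[0.075,0.002,-0.03],0],[[0.075,0.002,-0.07],0],[[0.075,0.002,-0.1],0],[[0.075,0.002,-0.1],0]]'; python3 -c "
from h import *
to([(-.01,-.384,.10,9),(-.01,-.384,.007,9),(.055,-.02,.007,9)])"
```

```text
time_s: 7.1
tool_pos: [0.5932, 0.1873, 0.1253]
tcp_rot: [2.316, 2.119, 0.005]
contact_force: [-0.7, 0.1, -0.3]
width: 0.341
grasp_force: 0.0
t 7.1 F [-0.7  0.1 -0.3] tray [-11. -40.] tipz 0.10831881930800998
(-0.01, -0.384, 0.1, 9) [-331.7   91.4    8.5] -6.2
(-0.01, -0.384, 0.007, 9) [-331.7   91.   101.5] -6.2
(0.055, -0.02, 0.007, 9) [ 36.6  58.1 101.6] -6.2
```

```bash
python3 -m inch '[[[-0.04,0.012,0.001],-1],[[-0.08,0.024,0.002],-2],[[-0.12,0.036,0.003],-3],[[-0.16,0.048,0.004],-4],[[-0.2,0.06,0.005],-5],[[-0.24,0.072,0.006],-6],[[-0.28,0.082,0.007],-6],[[-0.31,0.088,0.007],-6],[[-0.33,0.091,0.007],-6],[[-0.33,0.091,0.007],-6],[[-0.33,0.091,0.007],-6],[[-0.33,0.091,0.007],-6]]'; python3 -c "
from h import *
_,_,_,L=lights()
print([(np.round(tr(l[0])*1e3),l[1],l[2]) for l in L])
cv2.imwrite('pics/w3.png',vision.camera('wrist')[:,:,::-1])
to([(-.008,-.380,.007,9),(.055,-.02,.007,9)])"
```

```text
time_s: 8.6
tool_pos: [0.6541, -0.1444, 0.1157]
tcp_rot: [-2.196, -2.245, -0.002]
contact_force: [0.7, -1.4, 0.2]
width: 0.342
grasp_force: 0.0
[(array([  -4., -343.]), array([382.36305732, 209.70063694]), np.int32(157)), (array([ 8., 28.]), array([235.875     , 233.32954545]), np.int32(176)), (array([-181., -342.]), array([396.30882353, 278.95588235]), np.int32(136))]
t 8.7 F [ 0.1 -0.5  0.1] tray [ -10. -378.] tipz 0.09887855874925328
(-0.008, -0.38, 0.007, 9) [-1.8  1.9 91.9] 0.1
(0.055, -0.02, 0.007, 9) [363.6   8.2  92.2] 0.1
```

View pics/w3.png

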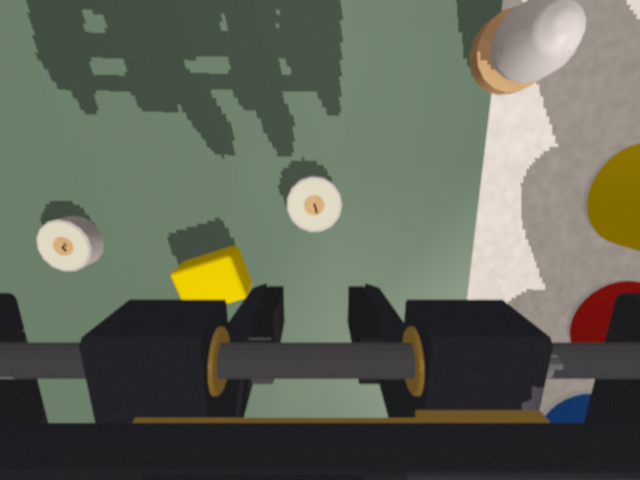

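B sits in the tray at about (8, 28) mm. A, at (314,204), is centred between the fingers, and the wax edge at (250,285) clears the left finger's footprint by about 13 mm. I descend and push.

```bash
python3 -m inch '[[[-0.002,0.003,0.03],0],[[-0.002,0.003,0.06],0],[[-0.002,0.003,0.08],0],[[-0.002,0.003,0.09],0],[[-0.002,0.003,0.092],0],[[-0.002,0.003,0.092],0],[[0.01,0.003,0.092],0],[[0.02,0.002,0.092],0],[[0.032,0.002,0.092],0],[[0.045,0.002,0.092],0],[[0.06,0.002,0.092],0],[[0.075,0.002,0.092],0],[[0.09,0.002,0.092],0],[[0.105,0.002,0.092],0],[[0.12,0.002,0.092],0],[[0.135,0.003,0.092],0],[[0.15,0.003,0.092],0],[[0.165,0.003,0.092],0],[[0.18,0.004,0.092],0],[[0.195,0.004,0.092],0]]'; python3 -c "
from h import *
_,_,_,L=lights()
print([(np.round(tr(l[0])*1e3),l[1],l[2]) for l in L])
to([(.055,-.02,.008,9)])"
```

```text
time_s: 11.2
tool_pos: [0.6544, 0.0494, 0.0238]
tcp_rot: [2.2, 2.242, 0.0]
contact_force: [-0.3, -0.9, 0.1]
width: 0.337
grasp_force: 0.2
[(array([ 8., 29.]), array([235.73584906, 233.01257862]), np.int32(159)), (array([-151., -540.]), array([470.94333333, 251.96666667]), np.int32(300)), (array([-182., -344.]), array([397.24025974, 279.22727273]), np.int32(154))]
t 11.25 F [-0.9  2.2  0.1] tray [  25. -183.] tipz 0.006776707724640788
(0.055, -0.02, 0.008, 9) [165.6   4.2  -0.7] 0.1
```

```bash
python3 -m inch '[[[0.012,0,-0.001],0],[[0.025,0.001,-0.001],0],[[0.038,0.002,-0.001],0],[[0.051,0.003,-0.001],0],[[0.064,0.004,-0.001],0],[[0.077,0.005,-0.001],0],[[0.09,0.006,-0.001],0],[[0.103,0.006,-0.001],0],[[0.116,0.007,-0.001],0],[[0.129,0.007,-0.001],0],[[0.142,0.007,-0.001],0],[[0.154,0.007,-0.001],0],[[0.164,0.007,-0.001],0],[[0.145,0.007,-0.002],0],[[0.125,0.007,-0.003],0],[[0.12,0.007,-0.03],0],[[0.12,0.007,-0.07],0],[[0.12,0.007,-0.1],0],[[0.12,0.007,-0.1],0]]'; python3 -c "
from h import *
_,_,_,L=lights()
print([(np.round(tr(l[0])*1e3),l[1],l[2]) for l in L])
to([(-.206,-.374,.1,35),(-.206,-.374,.007,35)])"
```

```text
time_s: 13.62
tool_pos: [0.6611, 0.1654, 0.1266]
tcp_rot: [2.201, 2.236, 0.005]
contact_force: [0.8, -0.5, -1.0]
width: 0.341
grasp_force: 0.0
[(array([-150., -540.]), array([470.92698413, 251.80952381]), np.int32(315)), (array([-181., -344.]), array([397.27044025, 279.09433962]), np.int32(159))]
t 13.675 F [ 0.   1.1 -1.2] tray [ 51. -73.] tipz 0.10774844561862254
(-0.206, -0.374, 0.1, 35) [-338.2 -205.1    7.7] 25.8
(-0.206, -0.374, 0.007, 35) [-338.1 -205.2  100.7] 25.8
```

```bash
python3 -m inch '[[[-0.034,-0.02,0.001],2],[[-0.068,-0.04,0.002],4],[[-0.102,-0.06,0.003],6],[[-0.136,-0.08,0.004],8],[[-0.17,-0.1,0.005],10],[[-0.204,-0.12,0.006],13],[[-0.238,-0.14,0.007],16],[[-0.272,-0.16,0.007],19],[[-0.306,-0.18,0.007],21],[[-0.33,-0.193,0.007],21],[[-0.34,-0.199,0.007],21],[[-0.34,-0.199,0.007],21],[[-0.34,-0.199,0.007],21]]'; python3 -c "
from h import *
_,_,_,L=lights()
print([(np.round(tr(l[0])*1e3),l[1],l[2]) for l in L])
cv2.imwrite('pics/w4.png',cv2.resize(vision.camera('wrist')[:,:,::-1],(480,360)))
to([(-.2005,-.3765,.007,30),(-.067,-.14,.007,30)])"
```

```text
time_s: 15.3
tool_pos: [0.4671, -0.174, 0.1165]
tcp_rot: [-2.57, -1.806, -0.001]
contact_force: [-0.0, -1.0, -0.2]
width: 0.341
grasp_force: 0.0
[(array([64., -2.]), array([243.82634731, 209.23353293]), np.int32(167)), (array([ 8., 29.]), array([235.79532164, 233.3625731 ]), np.int32(171)), (array([-150., -540.]), array([471.0652921 , 251.62542955]), np.int32(291)), (array([-182., -344.]), array([397.20261438, 279.25490196]), np.int32(153))]
t 15.4 F [-0.5  0.4  0.4] tray [-199. -373.] tipz 0.09970508089658876
(-0.2005, -0.3765, 0.007, 30) [-3.7 -0.1 92.7] 0.1
(-0.067, -0.14, 0.007, 30) [267.9  -2.3  92.9] 0.1
```

View pics/w4.png

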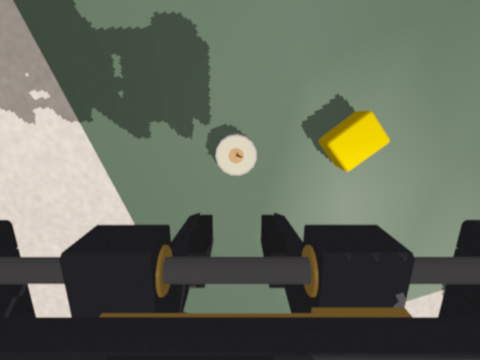

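A is in the tray at (64, -2) mm. C, at (236,154), is centred and the wax is well to the side.

```bash
python3 -m inch '[[[-0.003,0,0.03],0],[[-0.003,0,0.06],0],[[-0.003,0,0.08],0],[[-0.003,0,0.09],0],[[-0.003,0,0.092],0],[[-0.003,0,0.092],0],[[0.008,0,0.092],0],[[0.018,0,0.092],0],[[0.03,0,0.092],0],[[0.045,0,0.092],0],[[0.06,0,0.092],0],[[0.075,0,0.092],0],[[0.09,0,0.092],0],[[0.105,-0.001,0.092],0],[[0.12,-0.001,0.092],0],[[0.135,-0.001,0.092],0],[[0.15,-0.001,0.092],0],[[0.165,-0.001,0.092],0],[[0.18,-0.002,0.092],0],[[0.195,-0.002,0.092],0]]'; python3 -c "
from h import *
to([(-.067,-.14,.008,30),(-.054,-.11,.008,10),(-.05,-.02,.008,0)])"
```

```text
time_s: 17.9
tool_pos: [0.5312, 0.0097, 0.0248]
tcp_rot: [-2.572, -1.804, 0.0]
contact_force: [-0.2, -0.8, 0.5]
width: 0.337
grasp_force: 0.3
t 17.9 F [-0.2 -0.8  0.5] tray [-103. -204.] tipz 0.007828187066578566
(-0.067, -0.14, 0.008, 30) [73.5 -0.5 -0.2] -0.0
(-0.054, -0.11, 0.008, 10) [106.   -4.3  -0.2] -20.0
(-0.05, -0.02, 0.008, 0) [185.9 -45.8  -0.2] -30.0
```

```bash
python3 -m inch '[[[0.014,0,0],0],[[0.029,0,0],0],[[0.044,0,0],0],[[0.059,0,0],0],[[0.073,-0.001,0],0],[[0.085,-0.002,0],-6],[[0.097,-0.004,0],-12],[[0.108,-0.007,0],-18],[[0.119,-0.012,0],-24],[[0.13,-0.017,0],-30],[[0.142,-0.022,0],-30],[[0.154,-0.029,0],-30],[[0.166,-0.035,0],-30],[[0.178,-0.041,0],-30],[[0.186,-0.046,0],-30],[[0.168,-0.036,-0.001],-30],[[0.15,-0.026,-0.003],-30],[[0.145,-0.024,-0.03],-30],[[0.145,-0.024,-0.07],-30],[[0.145,-0.024,-0.1],-30]]' && python3 -m inch '[[[-0.05,0,-0.03],0],[[-0.11,0,-0.06],0],[[-0.17,0,-0.08],0],[[-0.19,0,-0.08],0],[[-0.19,0,-0.08],0],[[-0.19,0,-0.08],0]]' ; python3 -c "
from h import *
im,_,_,L=lights()
print([(np.round(tr(l[0])*1e3),l[1],l[2]) for l in L])
cv2.imwrite('pics/end.png',vision.camera('side')[:,:,::-1])
cv2.imwrite('pics/endtop.png',cv2.resize(im[140:340,130:530].astype(np.uint8)[:,:,::-1],None,fx=2,fy=2))"
```

```text
time_s: 20.4
tool_pos: [0.5583, 0.1504, 0.1263]
tcp_rot: [2.021, 2.404, -0.001]
contact_force: [0.4, 0.5, -0.3]
width: 0.339
grasp_force: 0.0
time_s: 21.15
tool_pos: [0.5903, -0.0327, 0.2043]
tcp_rot: [-2.015, -2.407, 0.0]
contact_force: [0.6, 0.4, -0.3]
width: 0.343
grasp_force: 0.0
[(array([63., -2.]), array([243.78313253, 209.31927711]), np.int32(166)), (array([ 8., 28.]), array([235.86627907, 233.31976744]), np.int32(172)), (array([-150., -540.]), array([470.95394737, 251.87171053]), np.int32(304)), (array([-46.,  11.]), array([246.7826087 , 252.88043478]), np.int32(92))]
```

View pics/endtop.png

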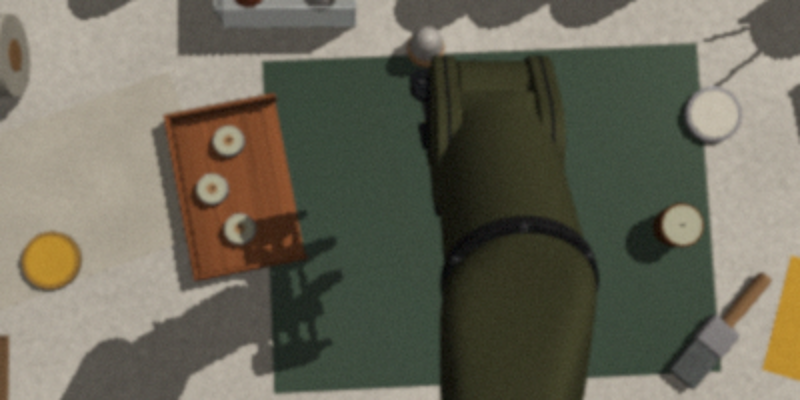

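View pics/end.png

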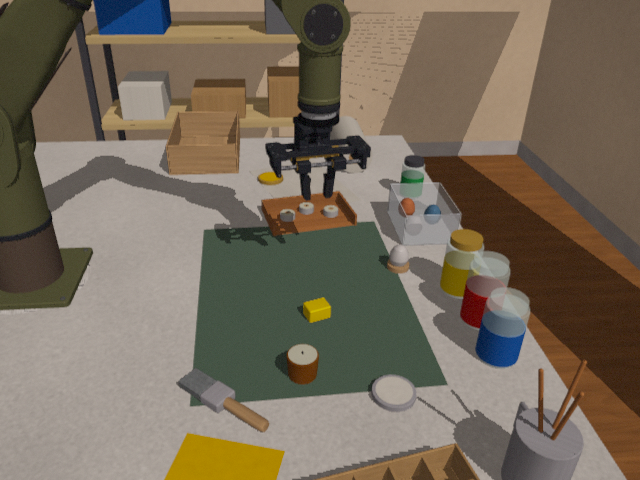

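The end pictures show all three lights upright and well inside the tray, at top-view crop pixels (228,140), (211,189) and (239,229). The egg, wax, holder, lids and brush are at their starting pixels, and the hand is up and clear.

```bash
python3 -c "
from bench import close_job
print(close_job())"
```

```text
the job is handed in; nothing more can be done
None
```

I swept all three tea lights into the tray; the last pictures show them upright, well inside and every bystander still in place, and I handed the job in at about 21 s (no verdict was shown).

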